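Turn the air on at an interlocked valve bank

ROBOT

A 6-joint arm with a two-finger parallel gripper is mounted at the origin on the work surface. World frame = base frame: x ahead of the robot, y to its left, z up, the work surface at z = 0. Lengths are in m, angles in rad, forces in N, time in s.
With the tool pointing down it reaches from about 0.3 to 0.775 m from the base axis. Payload 14.6 kg.
Tool frame: the origin (TCP) lies between the finger pads; the fingertips stand 11 mm ahead of it and the grasp point (between the pads) lies 8 mm behind it (env.tips_ahead is the distance from the TCP to the fingertips, in m); x points along the fingers, y is the direction in which the jaws open and shut, and the axes are right-handed (so a half turn about x gives the same grasp; the last joint's range is limited). The gripper opens to 85 mm and grips with 20 to 120 N. Pads are 22 mm wide; open, the fingers measure 114 mm over their backs; the gripper's body (76 mm by 85 mm) begins 54 mm behind the grasp point. The pads swing forward as they close: fully open they stand 13 mm farther back than shut.
Start: joints at [1.12, 0.3, 1.521, -0, 1.321, -0.067], TCP at [0.206, 0.51, 0.242] pointing down, gripper open.
Joint ranges: [-3.03, 3.03], [-0.79, 2.21], [0.23, 2.52], [-1.04, 4.18], [0, 3.07], [-2.55, 2.55]. Speed limits (rad/s): [2.22, 2.22, 2.57, 3.14, 3.14, 3.14].

INTERFACE

Orientations are given as a rotation vector (axis times angle).
In Python, from rig import env gives the robot as it stands.
- The arm moves only by the shell command python3 -m handwheel 'ROWS' [OPENING]. ROWS is JSON, a list of rows, each an object of numbers: "tx", "ty", "tz": the shift along the tool's x, y, z in units of 25 mm (1.0 is 25 mm); "rx", "ry", "rz": the turn, a rotation vector about the tool's x, y, z in units of 5 degrees (1.0 is 5 degrees). In form: [{"tx": .., "ty": .., "tz": .., "rx": .., "ry": .., "rz": ..}, ...]. A call has 1 to 20 rows; each row shifts and turns the commanded pose from where the row before left it, along the tool's axes as they then stand; what a row does not reach is not made up. A row lasts 1/8 s, in which the tool goes at most 62.5 mm and 10.7 degrees, less where a joint would pass 70% of its speed; a pose out of reach is approached as far as the arm can. A call with a number of a shift or a turn outside -1 to 1 is refused whole. A call with a gripper value outside its range is refused whole. OPENING is the closure, from 0 (fully open) to 1 (shut), set as the call begins (- or left out, the last holds). The fingers move at their own pace and stop on an object; the grip force is fixed at half the most. Time passes only in rows, so rows that do not move let the fingers close. It gives the time, the measured TCP pose, the force and the opening at its end, in the units of the state.
- env.get_state(): the state, without advancing time (a new reading comes with each control period).
- env.capture(name): name is "scene" or "side" or "wrist"; returns the picture (400x640x3 uint8, red, green, blue); there is no depth.
- env.calibration(name): a dict with "fov_y" (degrees; the focal length in pixels is half the picture's height over the tangent of half this angle, whatever the lens; pixels are square), "cx", "cy" (the principal point, pixels), "xyz" and "orientation" of the camera in the world; the wrist camera has in their place "mount" (4x4, takes a point from camera to tool coordinates, whose origin is the TCP and whose axes are the tool frame's). Camera axes: x right, y down, z forward; pixel columns grow to the right and rows downward; lengths in m; the calibration is good to about 2 mm. A picture is of the moment at which its call begins: read the wrist's pose just before it. calibration takes no time and is no camera call.
- env.close_job(): hands the job in, once; it reports no verdict.
The state is a dict: "clock": time; "joint_pos": joint angles; "joint_velocities": joint speeds; "effort": joint torques, N m; "eef_pos": TCP position; "orientation": TCP orientation; "force": force on the tool from outside, world axes, zero at the start; "torque": the same for the moment, N m; "finger_gap": finger opening in m.
Only numpy, scipy, OpenCV 4.12 (cv2) and the standard library are available. Lean on these libraries where they do the work, as an engineer would, in place of code of your own. Each camera call takes 0.05 s, during which the arm holds its last target.

TASK

Turn the air on at the valve bank: the interlock under the levers has released one of the three feed levers, and nothing shows which, so feel for the one that gives and turn it a quarter turn until it is fully open against its stop; that frees the longer outlet lever at the left-hand end, which you then turn fully open too. Try the levers gently and never force one that is held, or you will bend the interlock; leave the other two feeds shut, and do not disturb the things round about.

Things in the scene. Friction and masses are not known exactly. Their poses are not given: they have to be found in the camera images.
- manifold: air valve bank, bolted down: aluminium base plate 270 x 520 x 12 mm, copper pipes, four brass quarter-turn valves in a row along its y axis, 120 mm apart, each with a lever on top. Origin: on the table under the middle of the row of stems; -x is the robot's side. A gauge (top 100 mm) stands at x -80, y -240 mm, a filter (48 mm across, top 148 mm) at x +142, y +180 mm; the rest is below 62 mm
- interlock: interlock: white steel case 90 x 460 x 32 mm over the valves, underside (origin) 66 mm and top 98 mm above the table. Hidden bars in it free one of the three feeds; a held lever gives 0.07 rad of play (6 mm at the grip), then stops dead. The outlet is held until a feed is within about 0.25 rad of its open stop. A load of 75 N on the bars or case bends it: stay under 20 N of push at the grip of a held lever
- feed_right (a joint): the right-hand (the -y end of the bank) feed lever: its turn about the vertical stem, rad. 0 = shut, pointing along the bank's +y, across its pipe; grows counter-clockwise seen from above to 1.571 = fully open at its stop, pointing along the bank's -x, towards the robot. Stiff: a steady 0.3 N m (about 4 N at the grip) to turn when free, and it stays where it is left
- feed_right_grip (a point): centre line of the lever's black sleeve, 80 mm from the stem axis and 20 mm from the lever's end, 132 mm above the table. The sleeve is 18 mm wide, 14 mm high (125 to 139 mm above the table) and runs from 40 to 100 mm from the stem axis; 27 mm or more is free under it. The point's y axis runs out along the lever, away from the stem
- feed_right_stem (a point): fixed point on the axis of the right-hand feed lever's stem, at the height of the sleeves' middle (132 mm above the table); axes as the bank's
- feed_mid (a joint): the middle feed lever: its turn about the vertical stem, rad. 0 = shut, pointing along the bank's +y, across its pipe; grows counter-clockwise seen from above to 1.571 = fully open at its stop, pointing along the bank's -x, towards the robot. Stiff: a steady 0.3 N m (about 4 N at the grip) to turn when free, and it stays where it is left
- feed_mid_grip (a point): centre line of the lever's black sleeve, 80 mm from the stem axis and 20 mm from the lever's end, 132 mm above the table. The sleeve is 18 mm wide, 14 mm high (125 to 139 mm above the table) and runs from 40 to 100 mm from the stem axis; 27 mm or more is free under it. The point's y axis runs out along the lever, away from the stem
- feed_mid_stem (a point): fixed point on the axis of the middle feed lever's stem, at the height of the sleeves' middle (132 mm above the table); axes as the bank's
- feed_left (a joint): the left-hand feed lever: its turn about the vertical stem, rad. 0 = shut, pointing along the bank's +y, across its pipe; grows counter-clockwise seen from above to 1.571 = fully open at its stop, pointing along the bank's -x, towards the robot. Stiff: a steady 0.3 N m (about 4 N at the grip) to turn when free, and it stays where it is left
- feed_left_grip (a point): centre line of the lever's black sleeve, 80 mm from the stem axis and 20 mm from the lever's end, 132 mm above the table. The sleeve is 18 mm wide, 14 mm high (125 to 139 mm above the table) and runs from 40 to 100 mm from the stem axis; 27 mm or more is free under it. The point's y axis runs out along the lever, away from the stem
- feed_left_stem (a point): fixed point on the axis of the left-hand feed lever's stem, at the height of the sleeves' middle (132 mm above the table); axes as the bank's
- outlet (a joint): the outlet lever, at the left end (+y), the longest of the four: its turn about the vertical stem, rad. 0 = shut, pointing along the bank's +y, across its pipe; grows counter-clockwise seen from above to 1.571 = fully open at its stop, pointing along the bank's -x, towards the robot. Stiff: a steady 0.3 N m (about 3 N at the grip) to turn when free, and it stays where it is left
- outlet_grip (a point): centre line of the lever's black sleeve, 105 mm from the stem axis and 20 mm from the lever's end, 132 mm above the table. The sleeve is 18 mm wide, 14 mm high (125 to 139 mm above the table) and runs from 40 to 125 mm from the stem axis; 27 mm or more is free under it. The point's y axis runs out along the lever, away from the stem
- outlet_stem (a point): fixed point on the axis of the outlet lever's stem, at the height of the sleeves' middle (132 mm above the table); axes as the bank's
- spanner: steel spanner 170 mm long lying on the table in front of the bank; bystander. Origin: its underside, near mid-length
- union_nut: loose brass ring nut, 34 mm across, 16 mm high, lying on the base plate behind the interlock case; bystander. Origin: middle of its underside
- beaker: glass beaker 84 mm across, 120 mm high; bystander. Origin: middle of its underside
- media_bottle: glass jar 68 mm across, 130 mm high with orange cap; bystander. Origin: middle of its underside
- dish_stack: stack of three lidded dishes 94 mm across, 48 mm high; bystander. Origin: middle of its underside
- screwdriver: screwdriver 160 mm long lying on the table in front of the bank; bystander. Origin: its underside, near mid-length
- hose_tail: spare brass fitting, 26 mm across, 32 mm high, standing on the base plate behind the interlock case; bystander. Origin: middle of its underside

How it is judged:
On the way, in this order (a step that is already met when the one before it is completed fails the run):
1. the feed lever that the interlock has released is fully open, the others and the outlet still shut (((value of joint feed_right above 1.48 rad and value of joint each of feed_mid, feed_left below 0.17 rad) or (value of joint feed_mid above 1.48 rad and value of joint each of feed_right, feed_left below 0.17 rad) or (value of joint feed_left above 1.48 rad and value of joint each of feed_right, feed_mid below 0.17 rad)) and value of joint outlet below 0.17 rad), for 0.1 s.
2. the outlet lever is fully open (((value of joint feed_right above 1.48 rad and value of joint each of feed_mid, feed_left below 0.17 rad) or (value of joint feed_mid above 1.48 rad and value of joint each of feed_right, feed_left below 0.17 rad) or (value of joint feed_left above 1.48 rad and value of joint each of feed_right, feed_mid below 0.17 rad)) and value of joint outlet above 1.48 rad), for 0.1 s.
At the end, for the whole second after the job is handed in: one feed lever and the outlet lever are fully open (turned more than 1.48 of 1.571 rad), the other two feed levers are shut (less than 0.17 rad), and all levers are at rest (all of step 2 and velocity of joint feed_right between -0.05 and 0.05 rad/s and velocity of joint feed_mid between -0.05 and 0.05 rad/s and velocity of joint feed_left between -0.05 and 0.05 rad/s and velocity of joint outlet between -0.05 and 0.05 rad/s); the robot touches nothing.
It fails at once if the interlock is loaded with more than 75 N (a held lever forced, or its case leaned on) (contact force between interlock and anything else above 75 N).
It fails at once if a bystander (spanner, nut, beaker, jar, dishes, screwdriver, fitting) is shoved or lifted more than 30 mm from its place (distance of any of spanner, union_nut, beaker, media_bottle, dish_stack, screwdriver, hose_tail from where it was at the start of the episode above 0.03 m).
It also fails if it takes over 54 s, if anything falls off the work surface, if the arm or the gripper's body presses on something with over 40 N, if the wrist force passes 120 N, or if a joint passes its speed limit or range.

## Working session

There is one attempt and no reset: what is moved stays moved. The work goes in short steps, Python scripts to look and compute and a shell command to move; the robot and the scene stay as the last step left them, time stands still between calls to the robot, and variables do not carry over. Pictures are saved under pics/ and viewed, and the job is handed in when it is done.

```bash
ls; mkdir -p pics; python3 - <<'E'
from rig import env
import cv2
s=env.get_state()
print({k:s[k] for k in ('clock','eef_pos','orientation','force','finger_gap')})
for n in('scene','side'):
    cv2.imwrite(f'pics/{n}0.png',env.capture(n)[:,:,::-1]);print(n,env.calibration(n))
print(env.calibration('wrist'))
E
```

```text
pics
{'clock': 0.0, 'eef_pos': array([0.20585112, 0.5097757 , 0.24172804]), 'orientation': array([ 0.30022837,  1.55005325, -0.30201096]), 'force': array([-0.22595915,  0.25535558,  0.41343468]), 'finger_gap': 0.0853228867857504}
scene {'fov_y': 51.17996518482588, 'cx': 322.80979833167135, 'cy': 201.45126070013168, 'xyz': array([ 1.08055515, -0.41105262,  1.17449029]), 'orientation': array([-2.34259103, -1.23321162,  0.31622745])}
side {'fov_y': 57.553492633094216, 'cx': 317.64541014521177, 'cy': 199.40952177129725, 'xyz': array([ 0.3583144 , -0.70082893,  0.84025959]), 'orientation': array([-2.37294754,  0.35309801, -0.12187219])}
{'fov_y': 61.1378088655263, 'cx': 326.7269993745649, 'cy': 199.00585120006014, 'mount': array([[-1.11026773e-04, -3.24745497e-01,  9.45801433e-01,
        -1.32615156e-01],
       [ 9.99999564e-01,  8.40883032e-04,  4.06110299e-04,
        -7.27710275e-05],
       [-9.27190867e-04,  9.45801065e-01,  3.24745262e-01,
        -8.33851127e-02],
       [ 0.00000000e+00,  0.00000000e+00,  0.00000000e+00,
         1.00000000e+00]])}
```

View pics/scene0.png

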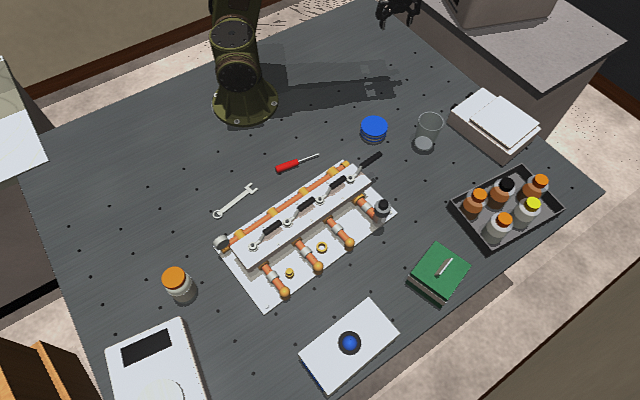

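View pics/side0.png

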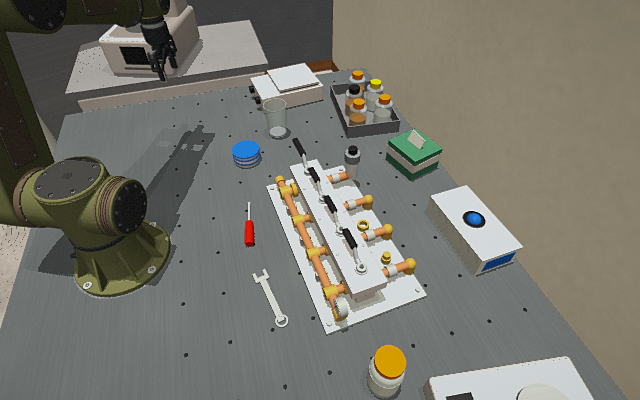

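Both views show the bank with four levers, all pointing along +y (shut). I'll zoom in to get stem pixels.

```bash
python3 - <<'E'
import cv2
a=cv2.imread('pics/scene0.png')[140:320,200:400];cv2.imwrite('pics/sc_crop.png',cv2.resize(a,(800,600)[:0] or (667,600),interpolation=cv2.INTER_CUBIC))
a=cv2.imread('pics/side0.png')[130:330,260:430];cv2.imwrite('pics/si_crop.png',cv2.resize(a,(510,600),interpolation=cv2.INTER_CUBIC))
E
```

```text
(no output)
```

View pics/sc_crop.png

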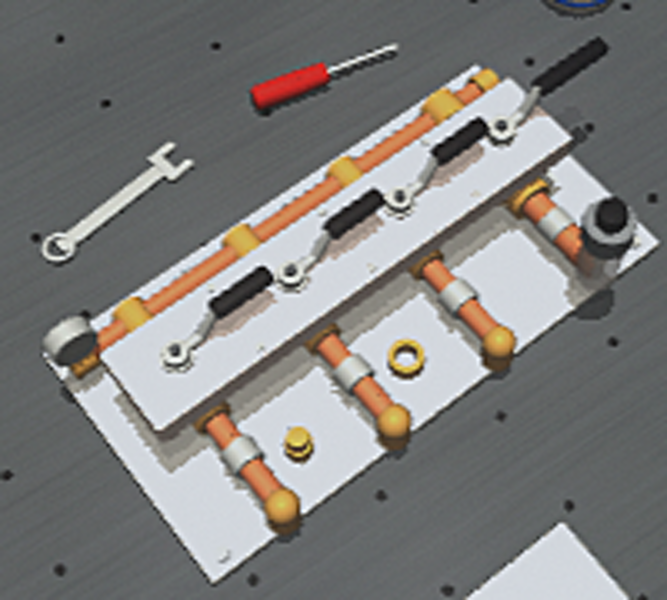

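View pics/si_crop.png

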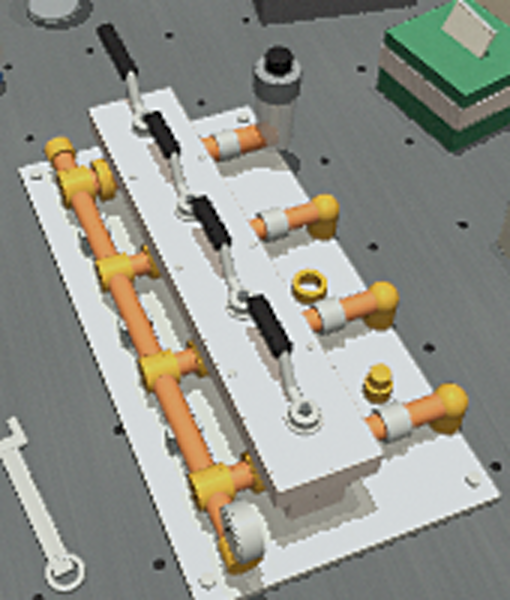

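```bash
cat > h.py <<'E'
import numpy as np
from scipy.spatial.transform import Rotation as R
from scipy.optimize import least_squares
def proj(c,P,T=None):
    f=200/np.tan(np.radians(c['fov_y'])/2)
    P=np.atleast_2d(P)
    if T is None: p=R.from_rotvec(c['orientation']).inv().apply(P-c['xyz'])
    else: p=(P-T[:3,3])@T[:3,:3]
    return np.c_[c['cx']+f*p[:,0]/p[:,2], c['cy']+f*p[:,1]/p[:,2]]
def bank(x,y,yaw,L):
    L=np.atleast_2d(L).astype(float);c,s=np.cos(yaw),np.sin(yaw)
    return np.c_[x+c*L[:,0]-s*L[:,1], y+s*L[:,0]+c*L[:,1], L[:,2]]
E
python3 - <<'E'
from rig import env
from h import *
sc,si=env.calibration('scene'),env.calibration('side')
a=np.array([(176,352),(291,272),(399,197),(501,128)])/np.array([3.335,3.333])+[200,140]
b=np.array([(303,413),(240,301),(185,207),(142,122)])/3+[260,130]
ys=[-.18,-.06,.06,.18]
pl=np.array([(.0,0)])
def res(p):
    W=bank(p[0],p[1],p[2],[(0,v,p[3]) for v in ys])
    return np.r_[(proj(sc,W)-a).ravel(),(proj(si,W)-b).ravel()]
r=least_squares(res,[.5,0,0,.12]);print(r.x,np.round(r.fun,1))
E
```

```text
[ 0.56469351 -0.10298547  0.08350325  0.09987561] [ 0.3  0.   0.1  0.1 -0.2  0.2 -0.7 -0.1 -0.5 -0.1 -0.1 -0.1  0.7 -0.6
  0.   0.5]
```

```bash
cat >> h.py <<'E'
X0,Y0,YAW=0.5647,-0.1030,0.0835
STEM={'right':-.18,'mid':-.06,'left':.06,'outlet':.18}
def goal(name,th,r=.08,d=.024):
    # finger centre behind the lever: lever dir u(th), push dir n(th)
    u=np.array([-np.sin(th),np.cos(th)]);n=np.array([-np.cos(th),-np.sin(th)])
    p=np.array([0,STEM[name]])+r*u-d*n
    return bank(X0,Y0,YAW,(p[0],p[1],0))[0,:2]
def tool(s): return R.from_rotvec(s['orientation']).as_matrix()
E
python3 - <<'E'
from rig import env
from h import *
s=env.get_state();print(tool(s).round(3),env.tips_ahead)
for n in STEM: print(n,goal(n,0).round(3),goal(n,np.pi/2).round(3),bank(X0,Y0,YAW,(0,STEM[n],0)).round(3))
E
```

```text
[[-0.     0.374  0.927]
 [-0.001  0.927 -0.374]
 [-1.    -0.001 -0.   ]] 0.011
right [ 0.597 -0.201] [ 0.498 -0.265] [[ 0.58  -0.282  0.   ]]
mid [ 0.587 -0.081] [ 0.488 -0.146] [[ 0.57  -0.163  0.   ]]
left [0.577 0.039] [ 0.478 -0.026] [[ 0.56  -0.043  0.   ]]
outlet [0.567 0.158] [0.468 0.094] [[0.55  0.076 0.   ]]
```

```bash
python3 -m handwheel '[{"rx":-0.893},{"rx":-0.893},{"rx":-0.893},{"rx":-0.893},{"rx":-0.893},{"rx":-0.893}]' 1; python3 -m handwheel '[{"ty":-1,"tz":0.687},{"ty":-1,"tz":0.687},{"ty":-1,"tz":0.687},{"ty":-1,"tz":0.687},{"ty":-1,"tz":0.687},{"ty":-1,"tz":0.687},{"ty":-1,"tz":0.687},{"ty":-1,"tz":0.687},{"ty":-1,"tz":0.687},{"ty":-1,"tz":0.687},{"ty":-1,"tz":0.687},{"ty":-1,"tz":0.687},{"ty":-1,"tz":0.687},{"ty":-1,"tz":0.687},{"ty":-1,"tz":0.687},{"ty":-1,"tz":0.687},{"ty":-1,"tz":0.687},{"ty":-1,"tz":0.687},{"ty":-1,"tz":0.687},{"ty":-1,"tz":0.687}]'
cat > look.py <<'E'
import sys,cv2
from rig import env
from h import *
s=env.get_state();img=env.capture('wrist')[:,:,::-1].copy();c=env.calibration('wrist')
T=np.eye(4);T[:3,:3]=tool(s);T[:3,3]=s['eef_pos'];T=T@c['mount']
for n,y in STEM.items():
    r=.105 if n=='outlet' else .08
    for L in((0,y,.1),(0,y+r,.132),(0,y+r+.02,.132)):
        p=proj(c,bank(X0,Y0,YAW,L),T)[0];cv2.drawMarker(img,tuple(int(round(v)) for v in p),(0,0,255),0,8)
cv2.imwrite(f'pics/{sys.argv[1]}.png',img);print(s['clock'],s['eef_pos'],tool(s).round(3))
E
python3 look.py w1
```

```text
0.1 [0.20587151 0.50980423 0.24175962] [[-0.     0.374  0.927]
 [-0.001  0.927 -0.374]
 [-1.    -0.001 -0.   ]]schema error: expected keys tx, ty, tz, rx, ry, rz
schema error: expected keys tx, ty, tz, rx, ry, rz
```

View pics/w1.png

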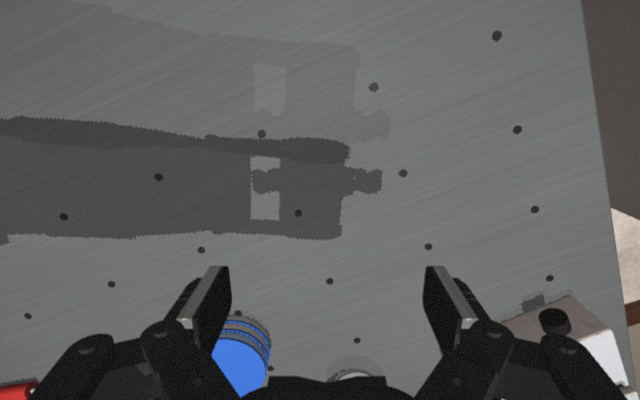

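The rows need all six keys, so nothing has moved yet.

```bash
python3 -m handwheel '[{"tx":0,"ty":0,"tz":0,"rx":-0.9,"ry":0,"rz":0},{"tx":0,"ty":0,"tz":0,"rx":-0.9,"ry":0,"rz":0},{"tx":0,"ty":0,"tz":0,"rx":-0.9,"ry":0,"rz":0},{"tx":0,"ty":0,"tz":0,"rx":-0.9,"ry":0,"rz":0},{"tx":0,"ty":0,"tz":0,"rx":-0.9,"ry":0,"rz":0},{"tx":0,"ty":0,"tz":0,"rx":-0.86,"ry":0,"rz":0}]' 1
python3 -m handwheel '[{"tx":0,"ty":-1,"tz":0.6,"rx":0,"ry":0,"rz":0},{"tx":0,"ty":-1,"tz":0.6,"rx":0,"ry":0,"rz":0},{"tx":0,"ty":-1,"tz":0.6,"rx":0,"ry":0,"rz":0},{"tx":0,"ty":-1,"tz":0.6,"rx":0,"ry":0,"rz":0},{"tx":0,"ty":-1,"tz":0.6,"rx":0,"ry":0,"rz":0},{"tx":0,"ty":-1,"tz":0.6,"rx":0,"ry":0,"rz":0},{"tx":0,"ty":-1,"tz":0.6,"rx":0,"ry":0,"rz":0},{"tx":0,"ty":-1,"tz":0.6,"rx":0,"ry":0,"rz":0},{"tx":0,"ty":-1,"tz":0.6,"rx":0,"ry":0,"rz":0},{"tx":0,"ty":-1,"tz":0.6,"rx":0,"ry":0,"rz":0},{"tx":0,"ty":-1,"tz":0.6,"rx":0,"ry":0,"rz":0},{"tx":0,"ty":-1,"tz":0.6,"rx":0,"ry":0,"rz":0},{"tx":0,"ty":-1,"tz":0.6,"rx":0,"ry":0,"rz":0},{"tx":0,"ty":-1,"tz":0.6,"rx":0,"ry":0,"rz":0},{"tx":0,"ty":-1,"tz":0.6,"rx":0,"ry":0,"rz":0},{"tx":0,"ty":-1,"tz":0.6,"rx":0,"ry":0,"rz":0},{"tx":0,"ty":-1,"tz":0.6,"rx":0,"ry":0,"rz":0},{"tx":0,"ty":-1,"tz":0.6,"rx":0,"ry":0,"rz":0}]'
python3 look.py w2
```

```text
clock: 0.9
eef_pos: [0.2059, 0.5099, 0.242]
orientation: [-0.068, 1.57, 0.068]
force: [-0.3, -0.2, 0.8]
finger_gap: -0.0002
clock: 3.15
eef_pos: [0.5131, 0.0833, 0.2421]
orientation: [-0.066, 1.57, 0.066]
force: [0.1, 1.1, 0.8]
finger_gap: -0.0
3.15 [0.51311806 0.08334968 0.24209465] [[-0.    -0.084  0.996]
 [-0.     0.996  0.084]
 [-1.     0.    -0.   ]]
```

View pics/w2.png

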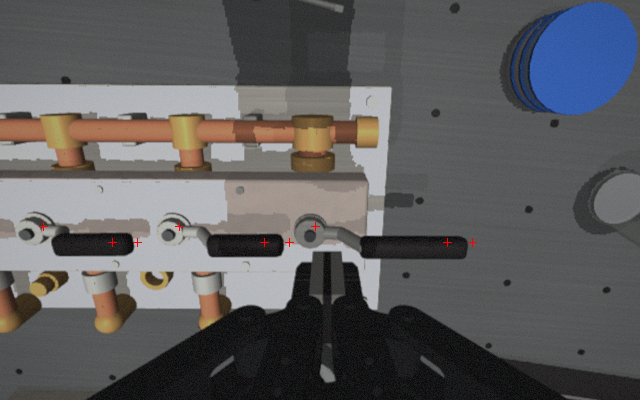

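Wrist view: the black sleeves end at (467,247) for the outlet and (283,245) for feed_left. My marks sit about 6 px (4 mm) too far to +y and 3 px too far to −x, so I'm correcting for that.

```bash
sed -i 's/^X0,Y0.*/X0,Y0,YAW=0.567,-0.1065,0.0835/' h.py
cat > go.py <<'E'
import sys
from rig import env
from h import *
s=env.get_state();n=sys.argv[1];th=float(sys.argv[2]);d=float(sys.argv[3]);r=float(sys.argv[4]);z=float(sys.argv[5])
g=np.r_[goal(n,th,r,d),z];print('units tx ty tz',(tool(s).T@(g-s['eef_pos'])/.025).round(2),'t',s['clock'],'F',np.round(s['force'],1))
E
python3 go.py left 0 .030 .078 .132; python3 go.py left 0 .030 .078 .242
```

```text
units tx ty tz [ 4.4  -2.13  2.67] t 3.2 F [ 1.  -2.4 -0.1]
units tx ty tz [-0.   -2.13  2.67] t 3.2 F [ 1.  -2.4 -0.1]
```

```bash
python3 -m handwheel '[{"tx":0,"ty":-0.7,"tz":0.9,"rx":0,"ry":0,"rz":0},{"tx":0,"ty":-0.7,"tz":0.9,"rx":0,"ry":0,"rz":0},{"tx":0,"ty":-0.73,"tz":0.87,"rx":0,"ry":0,"rz":0},{"tx":1,"ty":0,"tz":0,"rx":0,"ry":0,"rz":0},{"tx":1,"ty":0,"tz":0,"rx":0,"ry":0,"rz":0},{"tx":1,"ty":0,"tz":0,"rx":0,"ry":0,"rz":0},{"tx":0,"ty":0,"tz":0,"rx":0,"ry":0,"rz":0}]' 1
python3 look.py w3; python3 - <<'E'
from rig import env
import cv2
cv2.imwrite('pics/si3.png',cv2.resize(env.capture('side')[100:300,200:460,::-1],(780,600)))
E
```

```text
clock: 4.08
eef_pos: [0.5828, 0.0368, 0.1656]
orientation: [-0.066, 1.573, 0.066]
force: [1.0, 0.4, 1.0]
finger_gap: -0.0
4.075 [0.58284249 0.03680157 0.16558121] [[-0.004 -0.084  0.996]
 [-0.     0.996  0.084]
 [-1.     0.    -0.004]]
```

View pics/w3.png

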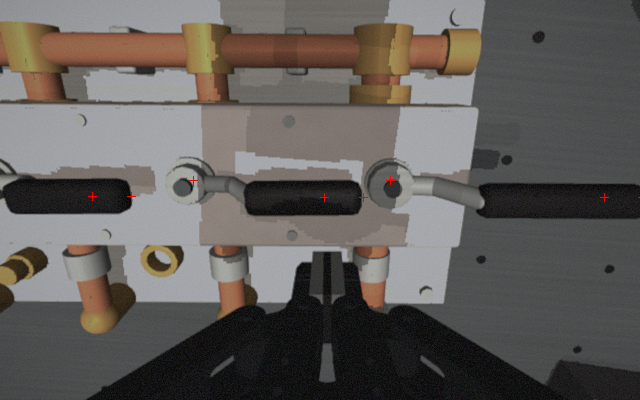

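View pics/si3.png

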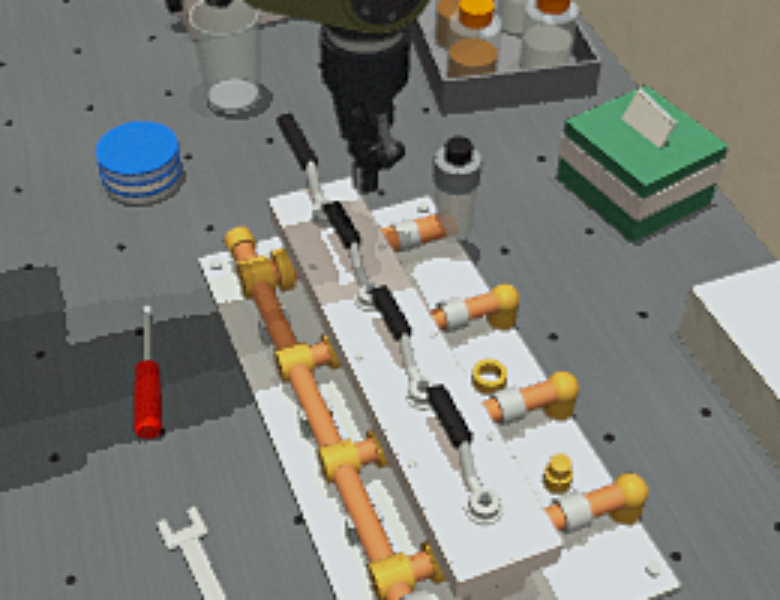

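The fingertips at (326,265) are behind feed_left's sleeve, which spans cols 245–361 at row 197, and the marks now fit. Next I'll descend and feel gently.

```bash
python3 -m handwheel '[{"tx":0.7,"ty":0,"tz":0,"rx":0,"ry":0,"rz":0},{"tx":0.65,"ty":0,"tz":0,"rx":0,"ry":0,"rz":0},{"tx":0,"ty":0,"tz":0,"rx":0,"ry":0,"rz":0},{"tx":0,"ty":0,"tz":0,"rx":0,"ry":0,"rz":0}]';python3 -m handwheel '[{"tx":0,"ty":0,"tz":-0.15,"rx":0,"ry":0,"rz":0},{"tx":0,"ty":0,"tz":-0.15,"rx":0,"ry":0,"rz":0},{"tx":0,"ty":0,"tz":0,"rx":0,"ry":0,"rz":0}]'; python3 go.py left 0 0.02 .08 .132
```

```text
clock: 4.68
eef_pos: [0.5838, 0.0367, 0.1337]
orientation: [-0.066, 1.57, 0.066]
force: [-0.1, 0.1, 0.8]
finger_gap: 0.0003
clock: 5.05
eef_pos: [0.576, 0.0361, 0.1338]
orientation: [-0.066, 1.569, 0.066]
force: [0.3, 0.3, 0.1]
finger_gap: 0.0004
units tx ty tz [ 0.07 -0.05 -0.04] t 5.05 F [0.3 0.3 0.1]
```

```bash
python3 -m handwheel '[{"tx":0,"ty":0,"tz":-0.1,"rx":0,"ry":0,"rz":0},{"tx":0,"ty":0,"tz":0,"rx":0,"ry":0,"rz":0}]';python3 -m handwheel '[{"tx":0,"ty":0,"tz":-0.1,"rx":0,"ry":0,"rz":0},{"tx":0,"ty":0,"tz":0,"rx":0,"ry":0,"rz":0}]'
```

```text
clock: 5.3
eef_pos: [0.5739, 0.036, 0.1337]
orientation: [-0.066, 1.569, 0.066]
force: [1.4, 1.7, 1.5]
finger_gap: -0.0
clock: 5.55
eef_pos: [0.5713, 0.0359, 0.1337]
orientation: [-0.066, 1.569, 0.066]
force: [2.1, 2.6, 0.5]
finger_gap: -0.0
```

```bash
python3 -m handwheel '[{"tx":0,"ty":0,"tz":-0.1,"rx":0,"ry":0,"rz":0},{"tx":0,"ty":0,"tz":0,"rx":0,"ry":0,"rz":0}]';python3 -m handwheel '[{"tx":0,"ty":0,"tz":-0.06,"rx":0,"ry":0,"rz":0},{"tx":0,"ty":0,"tz":0,"rx":0,"ry":0,"rz":0}]'
```

```text
clock: 5.8
eef_pos: [0.5687, 0.0356, 0.1336]
orientation: [-0.066, 1.57, 0.066]
force: [2.8, 1.4, 0.8]
finger_gap: -0.0002
clock: 6.05
eef_pos: [0.5673, 0.0354, 0.1336]
orientation: [-0.066, 1.57, 0.066]
force: [3.2, 4.2, 1.3]
finger_gap: 0.0002
```

```bash
python3 -m handwheel '[{"tx":0,"ty":0,"tz":-0.06,"rx":0,"ry":0,"rz":0},{"tx":0,"ty":0,"tz":0,"rx":0,"ry":0,"rz":0}]';python3 -m handwheel '[{"tx":0,"ty":0,"tz":-0.05,"rx":0,"ry":0,"rz":0},{"tx":0,"ty":0,"tz":0,"rx":0,"ry":0,"rz":0}]'
```

```text
clock: 6.3
eef_pos: [0.5657, 0.0352, 0.1336]
orientation: [-0.066, 1.57, 0.066]
force: [2.7, 3.3, 1.5]
finger_gap: -0.0002
clock: 6.55
eef_pos: [0.5644, 0.0351, 0.1335]
orientation: [-0.066, 1.57, 0.066]
force: [2.7, 3.9, 1.8]
finger_gap: 0.0
```

```bash
python3 -m handwheel '[{"tx":0,"ty":0,"tz":-0.05,"rx":0,"ry":0,"rz":0},{"tx":0,"ty":0,"tz":0,"rx":0,"ry":0,"rz":0}]'; python3 look.py w4
```

```text
clock: 6.8
eef_pos: [0.5632, 0.035, 0.1335]
orientation: [-0.066, 1.57, 0.066]
force: [2.5, 2.5, 1.5]
finger_gap: 0.0
6.8 [0.56317532 0.03500285 0.1335359 ] [[-0.    -0.084  0.996]
 [-0.     0.996  0.084]
 [-1.    -0.    -0.   ]]
```

View pics/w4.png

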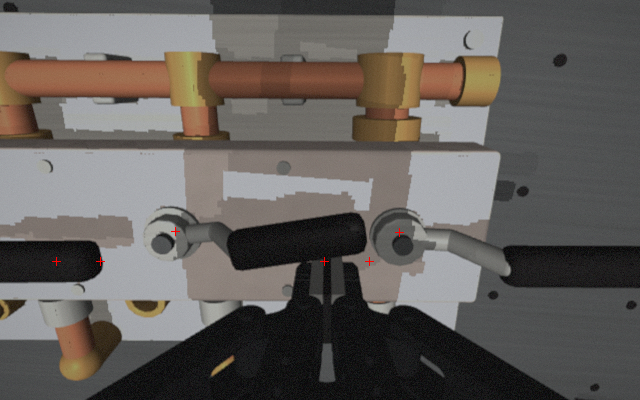

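feed_left's sleeve now runs from (232,250) to (365,230). That is about 8.6° (0.15 rad), past the 0.07 rad play at only ~4 N, so this is the released feed. Next I'll plan the arc.

```bash
cat > arc.py <<'E'
import sys
from rig import env
from h import *
n=sys.argv[1];r=float(sys.argv[2]);ths=np.radians(np.array(eval(sys.argv[3])))
s=env.get_state();p=tool(s).T@s['eef_pos']
for t in ths:
    d=.009+.011*np.cos(t)+.0145*np.sin(t)
    g=tool(s).T@np.r_[goal(n,t,r,d),.132]
    print(round(np.degrees(t)),((g-p)/.025).round(2)); p=g
E
python3 arc.py left .075 'range(15,100,5)'
```

```text
15 [ 0.06 -0.11 -0.19]
20 [ 0.    0.01 -0.24]
25 [ 0.   -0.01 -0.25]
30 [ 0.   -0.03 -0.25]
35 [ 0.   -0.05 -0.25]
40 [ 0.   -0.08 -0.25]
45 [ 0.   -0.1  -0.25]
50 [ 0.   -0.12 -0.24]
55 [ 0.   -0.15 -0.23]
60 [ 0.   -0.17 -0.22]
65 [ 0.   -0.2  -0.21]
70 [ 0.   -0.22 -0.19]
75 [ 0.   -0.24 -0.17]
80 [ 0.   -0.26 -0.15]
85 [ 0.   -0.28 -0.12]
90 [ 0.   -0.29 -0.1 ]
95 [ 0.   -0.31 -0.07]
```

Starting carefully, with one 2 mm step more before the sweep.

```bash
python3 -m handwheel '[{"tx":0,"ty":0,"tz":-0.1,"rx":0,"ry":0,"rz":0},{"tx":0,"ty":0,"tz":-0.1,"rx":0,"ry":0,"rz":0},{"tx":0,"ty":0,"tz":0,"rx":0,"ry":0,"rz":0}]'; python3 -m handwheel '[{"tx":0,"ty":-0.1,"tz":-0.24,"rx":0,"ry":0,"rz":0},{"tx":0,"ty":-0.01,"tz":-0.25,"rx":0,"ry":0,"rz":0},{"tx":0,"ty":-0.03,"tz":-0.25,"rx":0,"ry":0,"rz":0},{"tx":0,"ty":-0.05,"tz":-0.25,"rx":0,"ry":0,"rz":0},{"tx":0,"ty":-0.08,"tz":-0.25,"rx":0,"ry":0,"rz":0},{"tx":0,"ty":-0.1,"tz":-0.25,"rx":0,"ry":0,"rz":0}]'; python3 look.py w5
```

```text
clock: 7.22
eef_pos: [0.558, 0.0344, 0.1335]
orientation: [-0.066, 1.57, 0.066]
force: [2.0, -1.2, 0.6]
finger_gap: -0.0002
clock: 7.98
eef_pos: [0.5216, 0.0222, 0.1336]
orientation: [-0.066, 1.569, 0.066]
force: [4.9, 0.5, -0.1]
finger_gap: 0.0
7.975 [0.52163805 0.02215376 0.1336104 ] [[ 0.    -0.084  0.996]
 [ 0.     0.996  0.084]
 [-1.     0.     0.   ]]
```

View pics/w5.png

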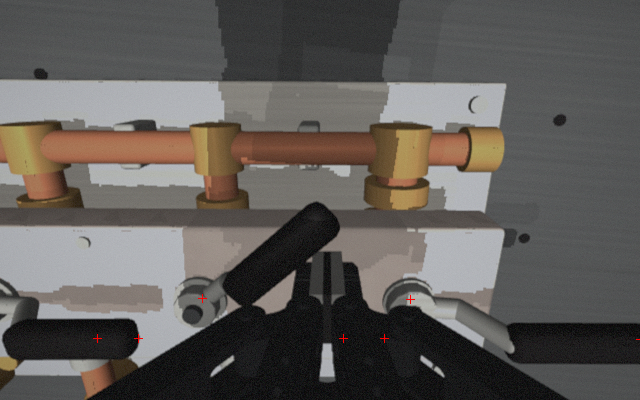

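The lever follows and is now at about 42°. Continuing.

```bash
python3 arc.py left .075 '[50]'; python3 -m handwheel '[{"tx":0,"ty":-0.14,"tz":-0.24,"rx":0,"ry":0,"rz":0},{"tx":0,"ty":-0.15,"tz":-0.23,"rx":0,"ry":0,"rz":0},{"tx":0,"ty":-0.17,"tz":-0.22,"rx":0,"ry":0,"rz":0},{"tx":0,"ty":-0.2,"tz":-0.21,"rx":0,"ry":0,"rz":0},{"tx":0,"ty":-0.22,"tz":-0.19,"rx":0,"ry":0,"rz":0},{"tx":0,"ty":-0.24,"tz":-0.17,"rx":0,"ry":0,"rz":0},{"tx":0,"ty":-0.26,"tz":-0.15,"rx":0,"ry":0,"rz":0},{"tx":0,"ty":0,"tz":0,"rx":0,"ry":0,"rz":0}]'; python3 arc.py left .075 '[80,85,90]';python3 look.py w6
```

```text
50 [ 0.06 -0.11 -0.2 ]
clock: 9.02
eef_pos: [0.4892, -0.0152, 0.1334]
orientation: [-0.065, 1.571, 0.066]
force: [-0.6, 0.4, -0.4]
finger_gap: 0.0003
80 [0.06 0.01 0.02]
85 [ 0.   -0.28 -0.12]
90 [ 0.   -0.29 -0.1 ]
9.025 [ 0.48921848 -0.0151844   0.13343356] [[-0.001 -0.083  0.997]
 [ 0.     0.997  0.083]
 [-1.     0.    -0.001]]
```

View pics/w6.png

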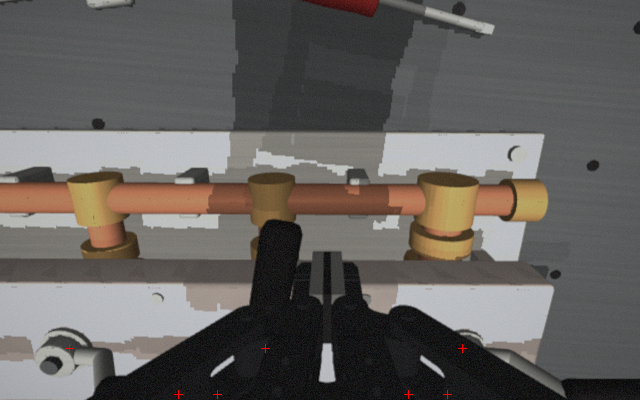

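```bash
python3 -m handwheel '[{"tx":0,"ty":-0.26,"tz":-0.1,"rx":0,"ry":0,"rz":0},{"tx":0,"ty":-0.2,"tz":-0.05,"rx":0,"ry":0,"rz":0},{"tx":0,"ty":0,"tz":0,"rx":0,"ry":0,"rz":0}]'; python3 -m handwheel '[{"tx":0,"ty":-0.1,"tz":0,"rx":0,"ry":0,"rz":0},{"tx":0,"ty":0,"tz":0,"rx":0,"ry":0,"rz":0}]';  python3 -m handwheel '[{"tx":0,"ty":-0.08,"tz":0,"rx":0,"ry":0,"rz":0},{"tx":0,"ty":0,"tz":0,"rx":0,"ry":0,"rz":0}]'; python3 arc.py left .075 '[90]'
```

```text
clock: 9.45
eef_pos: [0.4868, -0.0272, 0.1334]
orientation: [-0.066, 1.57, 0.065]
force: [0.8, 0.2, 0.1]
finger_gap: 0.0002
clock: 9.7
eef_pos: [0.4868, -0.0294, 0.1334]
orientation: [-0.066, 1.571, 0.066]
force: [-2.5, 2.1, 0.6]
finger_gap: -0.0002
clock: 9.95
eef_pos: [0.4869, -0.0309, 0.1334]
orientation: [-0.065, 1.571, 0.067]
force: [-3.6, 6.6, 2.0]
finger_gap: 0.0001
90 [ 0.05  0.06 -0.06]
```

```bash
python3 -m handwheel '[{"tx":0,"ty":-0.06,"tz":0,"rx":0,"ry":0,"rz":0},{"tx":0,"ty":0,"tz":0,"rx":0,"ry":0,"rz":0}]';  python3 -m handwheel '[{"tx":0,"ty":-0.06,"tz":0,"rx":0,"ry":0,"rz":0},{"tx":0,"ty":0,"tz":0,"rx":0,"ry":0,"rz":0}]'; python3 look.py w7
```

```text
clock: 10.2
eef_pos: [0.4869, -0.0313, 0.1333]
orientation: [-0.064, 1.571, 0.068]
force: [-4.4, 17.4, 2.8]
finger_gap: -0.0
clock: 10.45
eef_pos: [0.4869, -0.0316, 0.1333]
orientation: [-0.063, 1.572, 0.07]
force: [-5.3, 28.9, 4.7]
finger_gap: -0.0
10.45 [ 0.48691794 -0.03159978  0.13333647] [[-0.002 -0.084  0.996]
 [ 0.005  0.996  0.084]
 [-1.     0.005 -0.002]]
```

View pics/w7.png

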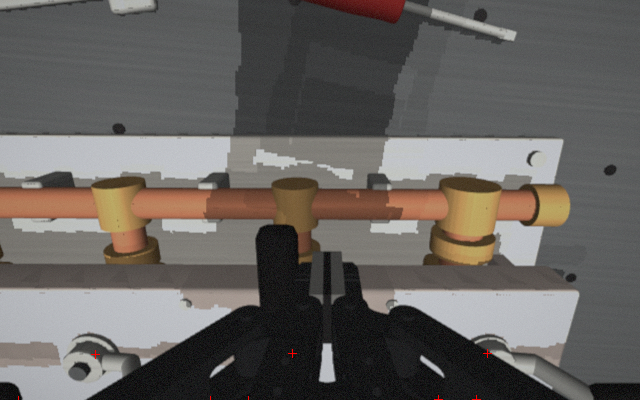

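feed_left is hard against its stop: about 29 N at the stop, and the lever points straight to −x. Next I'll back off, lift and move behind the outlet lever.

```bash
python3 -m handwheel '[{"tx":0,"ty":0.4,"tz":0,"rx":0,"ry":0,"rz":0},{"tx":0,"ty":0.4,"tz":0,"rx":0,"ry":0,"rz":0},{"tx":-1,"ty":0,"tz":0,"rx":0,"ry":0,"rz":0},{"tx":-1,"ty":0,"tz":0,"rx":0,"ry":0,"rz":0},{"tx":-0.4,"ty":0,"tz":0,"rx":0,"ry":0,"rz":0},{"tx":0,"ty":0,"tz":0,"rx":0,"ry":0,"rz":0}]'; python3 go.py outlet 0 .034 .1 .19
```

```text
clock: 11.25
eef_pos: [0.486, -0.0144, 0.1936]
orientation: [-0.066, 1.569, 0.066]
force: [-0.3, 0.1, -0.6]
finger_gap: -0.0
units tx ty tz [0.14 7.26 4.28] t 11.25 F [-0.3  0.1 -0.6]
```

```bash
python3 -m handwheel '[{"tx":0,"ty":0.9,"tz":0.54,"rx":0,"ry":0,"rz":0},{"tx":0,"ty":0.9,"tz":0.54,"rx":0,"ry":0,"rz":0},{"tx":0,"ty":0.9,"tz":0.54,"rx":0,"ry":0,"rz":0},{"tx":0,"ty":0.9,"tz":0.54,"rx":0,"ry":0,"rz":0},{"tx":0,"ty":0.9,"tz":0.54,"rx":0,"ry":0,"rz":0},{"tx":0,"ty":0.9,"tz":0.54,"rx":0,"ry":0,"rz":0},{"tx":0,"ty":0.9,"tz":0.54,"rx":0,"ry":0,"rz":0},{"tx":0,"ty":0.9,"tz":0.54,"rx":0,"ry":0,"rz":0},{"tx":0,"ty":0,"tz":0,"rx":0,"ry":0,"rz":0},{"tx":0,"ty":0,"tz":0,"rx":0,"ry":0,"rz":0}]'; python3 go.py outlet 0 .020 .1 .132;python3 look.py w8
```

```text
clock: 12.5
eef_pos: [0.578, 0.1735, 0.1926]
orientation: [-0.066, 1.571, 0.065]
force: [-0.6, -0.6, -0.3]
finger_gap: 0.0003
units tx ty tz [ 2.42  0.08 -0.57] t 12.5 F [-0.6 -0.6 -0.3]
12.5 [0.57799952 0.17346516 0.19257624] [[-0.001 -0.084  0.996]
 [-0.001  0.996  0.084]
 [-1.    -0.    -0.001]]
```

View pics/w8.png

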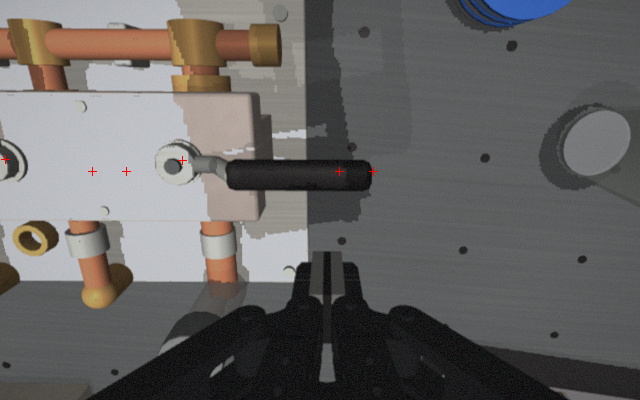

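The fingers at (326,255) are behind the outlet sleeve (cols 228–372, row 175). Descend and feel.

```bash
python3 -m handwheel '[{"tx":0.8,"ty":0,"tz":0,"rx":0,"ry":0,"rz":0},{"tx":0.8,"ty":0,"tz":0,"rx":0,"ry":0,"rz":0},{"tx":0.75,"ty":0,"tz":0,"rx":0,"ry":0,"rz":0},{"tx":0,"ty":0,"tz":-0.25,"rx":0,"ry":0,"rz":0},{"tx":0,"ty":0,"tz":-0.25,"rx":0,"ry":0,"rz":0},{"tx":0,"ty":0,"tz":0,"rx":0,"ry":0,"rz":0}]'
python3 -m handwheel '[{"tx":0,"ty":0,"tz":-0.1,"rx":0,"ry":0,"rz":0},{"tx":0,"ty":0,"tz":-0.1,"rx":0,"ry":0,"rz":0},{"tx":0,"ty":0,"tz":0,"rx":0,"ry":0,"rz":0}]'
python3 -m handwheel '[{"tx":0,"ty":0,"tz":-0.08,"rx":0,"ry":0,"rz":0},{"tx":0,"ty":0,"tz":0,"rx":0,"ry":0,"rz":0}]'
```

```text
clock: 13.3
eef_pos: [0.5659, 0.173, 0.1358]
orientation: [-0.066, 1.568, 0.066]
force: [-0.5, 1.0, 0.3]
finger_gap: 0.0001
clock: 13.68
eef_pos: [0.5611, 0.1726, 0.1352]
orientation: [-0.066, 1.569, 0.066]
force: [3.1, 0.6, 1.8]
finger_gap: 0.0003
clock: 13.92
eef_pos: [0.5589, 0.1723, 0.1348]
orientation: [-0.066, 1.57, 0.066]
force: [2.5, -0.1, 1.5]
finger_gap: 0.0003
```

```bash
python3 go.py outlet 0 .020 .1 .132
```

```text
units tx ty tz [0.11 0.06 0.19] t 13.925 F [ 2.5 -0.1  1.5]
```

```bash
python3 -m handwheel '[{"tx":0,"ty":0,"tz":-0.08,"rx":0,"ry":0,"rz":0},{"tx":0,"ty":0,"tz":0,"rx":0,"ry":0,"rz":0}]'
python3 -m handwheel '[{"tx":0,"ty":0,"tz":-0.08,"rx":0,"ry":0,"rz":0},{"tx":0,"ty":0,"tz":0,"rx":0,"ry":0,"rz":0}]'
python3 -m handwheel '[{"tx":0,"ty":0,"tz":-0.08,"rx":0,"ry":0,"rz":0},{"tx":0,"ty":0,"tz":0,"rx":0,"ry":0,"rz":0}]'
python3 -m handwheel '[{"tx":0,"ty":0,"tz":-0.08,"rx":0,"ry":0,"rz":0},{"tx":0,"ty":0,"tz":0,"rx":0,"ry":0,"rz":0}]';python3 arc.py outlet .1 'range(10,100,5)'
```

```text
clock: 14.18
eef_pos: [0.5568, 0.1722, 0.1347]
orientation: [-0.066, 1.57, 0.066]
force: [1.6, 0.4, 2.0]
finger_gap: 0.0002
clock: 14.42
eef_pos: [0.5548, 0.172, 0.1347]
orientation: [-0.066, 1.57, 0.066]
force: [2.0, 1.0, 2.1]
finger_gap: -0.0002
clock: 14.68
eef_pos: [0.5528, 0.1718, 0.1347]
orientation: [-0.066, 1.57, 0.066]
force: [1.3, 0.2, 2.1]
finger_gap: 0.0002
clock: 14.92
eef_pos: [0.5508, 0.1716, 0.1347]
orientation: [-0.066, 1.57, 0.066]
force: [1.9, -0.8, 0.8]
finger_gap: 0.0001
10 [ 0.11  0.15 -0.1 ]
15 [ 0.    0.01 -0.32]
20 [ 0.   -0.01 -0.32]
25 [ 0.   -0.04 -0.33]
30 [ 0.   -0.07 -0.33]
35 [ 0.   -0.1  -0.32]
40 [ 0.   -0.13 -0.32]
45 [ 0.   -0.16 -0.31]
50 [ 0.   -0.19 -0.3 ]
55 [ 0.   -0.22 -0.29]
60 [ 0.   -0.25 -0.27]
65 [ 0.   -0.28 -0.25]
70 [ 0.   -0.3  -0.23]
75 [ 0.   -0.33 -0.2 ]
80 [ 0.   -0.35 -0.17]
85 [ 0.   -0.37 -0.14]
90 [ 0.   -0.38 -0.1 ]
95 [ 0.   -0.39 -0.06]
```

The outlet has turned past its play without resistance, so it is freed. Sweeping.

```bash
python3 -m handwheel '[{"tx":0.05,"ty":0.05,"tz":-0.25,"rx":0,"ry":0,"rz":0},{"tx":0,"ty":0,"tz":-0.3,"rx":0,"ry":0,"rz":0},{"tx":0,"ty":0,"tz":-0.3,"rx":0,"ry":0,"rz":0},{"tx":0,"ty":0,"tz":-0.3,"rx":0,"ry":0,"rz":0},{"tx":0,"ty":-0.06,"tz":-0.32,"rx":0,"ry":0,"rz":0},{"tx":0,"ty":-0.1,"tz":-0.32,"rx":0,"ry":0,"rz":0},{"tx":0,"ty":-0.13,"tz":-0.32,"rx":0,"ry":0,"rz":0}]'; python3 arc.py outlet .1 '[45,50,55]';python3 look.py w9
```

```text
clock: 15.8
eef_pos: [0.4985, 0.1611, 0.1336]
orientation: [-0.066, 1.57, 0.066]
force: [3.6, 1.1, 0.2]
finger_gap: 0.0002
45 [ 0.06 -0.1  -0.22]
50 [-0.   -0.19 -0.3 ]
55 [-0.   -0.22 -0.29]
15.8 [0.49845694 0.16112361 0.13356413] [[ 0.    -0.084  0.996]
 [ 0.     0.996  0.084]
 [-1.     0.     0.   ]]
```

View pics/w9.png

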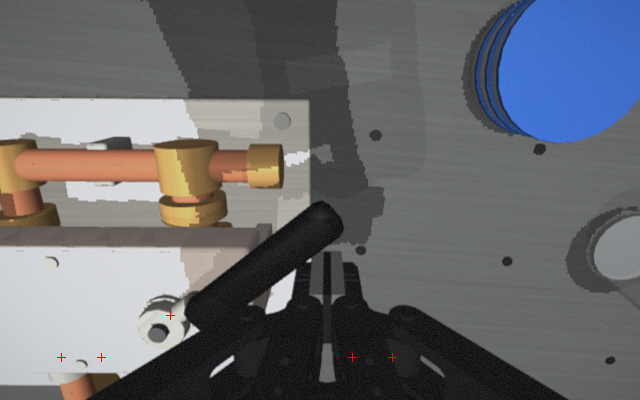

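```bash
python3 -m handwheel '[{"tx":0,"ty":-0.14,"tz":-0.28,"rx":0,"ry":0,"rz":0},{"tx":0,"ty":-0.19,"tz":-0.3,"rx":0,"ry":0,"rz":0},{"tx":0,"ty":-0.22,"tz":-0.29,"rx":0,"ry":0,"rz":0},{"tx":0,"ty":-0.25,"tz":-0.27,"rx":0,"ry":0,"rz":0},{"tx":0,"ty":-0.28,"tz":-0.25,"rx":0,"ry":0,"rz":0},{"tx":0,"ty":-0.3,"tz":-0.23,"rx":0,"ry":0,"rz":0},{"tx":0,"ty":-0.33,"tz":-0.2,"rx":0,"ry":0,"rz":0},{"tx":0,"ty":-0.35,"tz":-0.17,"rx":0,"ry":0,"rz":0},{"tx":0,"ty":0,"tz":0,"rx":0,"ry":0,"rz":0}]'; python3 arc.py outlet .1 '[85,90]'
```

```text
clock: 16.98
eef_pos: [0.4533, 0.1051, 0.1334]
orientation: [-0.066, 1.571, 0.065]
force: [0.1, 0.3, 0.5]
finger_gap: 0.0001
85 [ 0.06 -0.29 -0.07]
90 [ 0.   -0.38 -0.1 ]
```

```bash
python3 -m handwheel '[{"tx":0,"ty":-0.3,"tz":-0.07,"rx":0,"ry":0,"rz":0},{"tx":0,"ty":-0.3,"tz":-0.07,"rx":0,"ry":0,"rz":0},{"tx":0,"ty":0,"tz":0,"rx":0,"ry":0,"rz":0}]'; python3 -m handwheel '[{"tx":0,"ty":-0.1,"tz":0,"rx":0,"ry":0,"rz":0},{"tx":0,"ty":0,"tz":0,"rx":0,"ry":0,"rz":0}]';  python3 -m handwheel '[{"tx":0,"ty":-0.06,"tz":0,"rx":0,"ry":0,"rz":0},{"tx":0,"ty":0,"tz":0,"rx":0,"ry":0,"rz":0}]'; python3 arc.py outlet .1 '[90]'
```

```text
clock: 17.35
eef_pos: [0.4514, 0.09, 0.1335]
orientation: [-0.066, 1.57, 0.065]
force: [0.9, 0.5, 0.1]
finger_gap: -0.0
clock: 17.6
eef_pos: [0.4516, 0.088, 0.1335]
orientation: [-0.066, 1.57, 0.066]
force: [-0.4, 0.4, -0.8]
finger_gap: 0.0002
clock: 17.85
eef_pos: [0.4516, 0.0868, 0.1334]
orientation: [-0.066, 1.57, 0.066]
force: [-1.7, 4.5, 0.1]
finger_gap: 0.0
90 [ 0.06  0.05 -0.04]
```

```bash
python3 -m handwheel '[{"tx":0,"ty":-0.06,"tz":0,"rx":0,"ry":0,"rz":0},{"tx":0,"ty":0,"tz":0,"rx":0,"ry":0,"rz":0}]';  python3 -m handwheel '[{"tx":0,"ty":-0.06,"tz":0,"rx":0,"ry":0,"rz":0},{"tx":0,"ty":0,"tz":0,"rx":0,"ry":0,"rz":0}]';  python3 -m handwheel '[{"tx":0,"ty":-0.05,"tz":0,"rx":0,"ry":0,"rz":0},{"tx":0,"ty":0,"tz":0,"rx":0,"ry":0,"rz":0}]'
```

```text
clock: 18.1
eef_pos: [0.4516, 0.0864, 0.1335]
orientation: [-0.064, 1.57, 0.068]
force: [-4.0, 15.9, 0.2]
finger_gap: 0.0001
clock: 18.35
eef_pos: [0.4516, 0.086, 0.1335]
orientation: [-0.063, 1.57, 0.07]
force: [-4.7, 27.2, 0.2]
finger_gap: 0.0003
clock: 18.6
eef_pos: [0.4516, 0.0858, 0.1335]
orientation: [-0.061, 1.57, 0.071]
force: [-4.8, 37.8, -0.6]
finger_gap: 0.0
```

The outlet is on its stop. Back off, lift and look.

```bash
python3 -m handwheel '[{"tx":0,"ty":0.4,"tz":0,"rx":0,"ry":0,"rz":0},{"tx":0,"ty":0.4,"tz":0,"rx":0,"ry":0,"rz":0},{"tx":-1,"ty":0,"tz":0,"rx":0,"ry":0,"rz":0},{"tx":-1,"ty":0,"tz":0,"rx":0,"ry":0,"rz":0},{"tx":-1,"ty":0,"tz":0,"rx":0,"ry":0,"rz":0},{"tx":-1,"ty":0,"tz":-0.5,"rx":0,"ry":0,"rz":0},{"tx":-1,"ty":0,"tz":-1,"rx":0,"ry":0,"rz":0},{"tx":-0.5,"ty":0.5,"tz":-1,"rx":0,"ry":0,"rz":0},{"tx":0,"ty":1,"tz":-1,"rx":0,"ry":0,"rz":0},{"tx":0,"ty":1,"tz":-1,"rx":0,"ry":0,"rz":0},{"tx":0,"ty":1,"tz":-0.5,"rx":0,"ry":0,"rz":0},{"tx":0,"ty":1,"tz":0,"rx":0,"ry":0,"rz":0},{"tx":0,"ty":1,"tz":0,"rx":0,"ry":0,"rz":0},{"tx":0,"ty":0,"tz":0,"rx":0,"ry":0,"rz":0}]'; python3 - <<'E'
from rig import env
import cv2
cv2.imwrite('pics/si9.png',cv2.resize(env.capture('side')[100:340,180:440,::-1],(650,600)))
cv2.imwrite('pics/sc9.png',cv2.resize(env.capture('scene')[120:320,140:400,::-1],(780,600)))
E
```

```text
clock: 20.35
eef_pos: [0.3142, 0.2297, 0.271]
orientation: [-0.068, 1.57, 0.067]
force: [0.4, -0.3, 0.0]
finger_gap: -0.0001
```

View pics/si9.png

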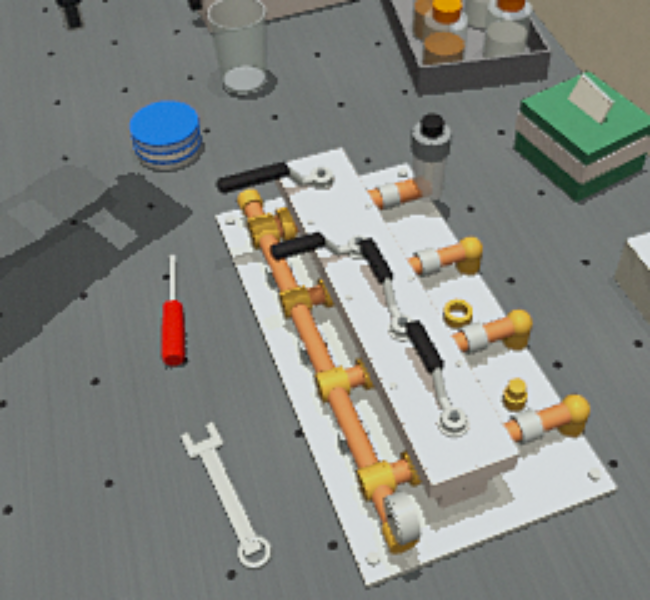

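View pics/sc9.png

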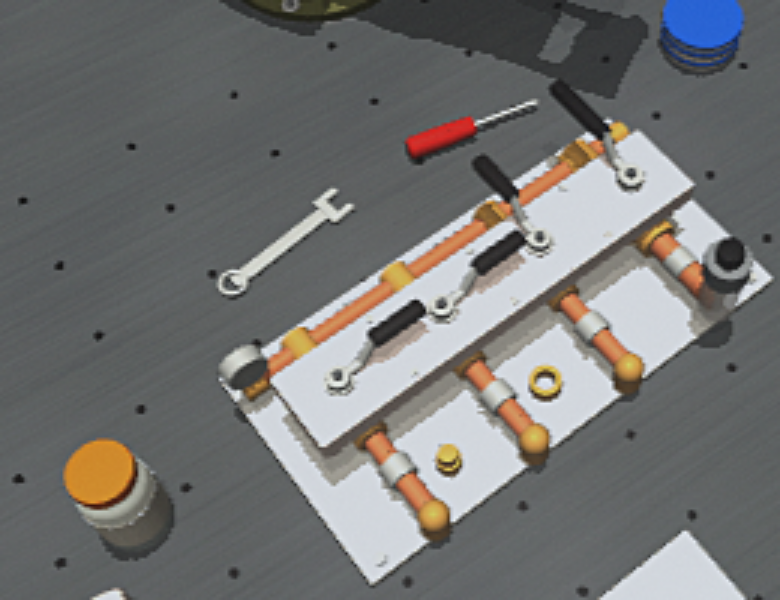

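Outlet and feed_left both point to −x (fully open), feed_mid and feed_right are still shut, and the arm is clear of everything.

```bash
python3 -c "
from rig import env
print(env.close_job())"
```

```text
the job is handed in; nothing more can be done
None
```

The air is on: the interlock had released the left-hand feed. I turned that lever and then the outlet lever fully open, and handed the job in at about 20 s of the 54 s allowed. No verdict came back, so this rests on my own checks.

- **Finding the feed:** I tried feed_left first. It turned past its play to about 0.15 rad with only 3–5 N of push. I never touched feed_mid or feed_right.
- **Stops:** I pushed feed_left to about 29 N and the outlet to about 38 N against their open stops. Both levers stopped moving as the force rose.
- **Last pictures:** The scene and side views show feed_left and the outlet pointing towards the robot, with feed_mid and feed_right still shut. The spanner, screwdriver, nut, fitting, jar and dishes show no visible shift, and the arm was well clear of everything.
- **Check that disagreed:** My first estimate of the bank's position was about 4 mm off in the wrist camera view. I corrected it before touching anything.
- **Not measured:** I had no direct reading of the lever angles, only contact force and pictures.

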